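# Put the column away and shut the drawer

## Robot

A 7-joint arm with a two-finger parallel gripper is mounted at the origin on the work surface; the furniture and walls round the work are solid. World frame = base frame: x ahead of the robot, y to its left, z up, the work surface at z = 0. Lengths are in m, angles in rad, forces in N, time in s.
With the tool pointing down it reaches from about 0.4 to 0.925 m from the base axis. Payload 4.1 kg.
Tool frame: the origin (TCP) lies between the finger pads; the fingertips stand 19 mm ahead of it and the grasp point (between the pads) is the TCP; z points along the fingers, y is the line along which they close (so a half turn about z gives the same grasp; the last joint's range is limited). The gripper opens to 85 mm and grips with 20 to 120 N. Pads are 22 mm wide; open, the fingers measure 114 mm over their backs; the gripper's body (76 mm by 85 mm) begins 54 mm behind the grasp point. The pads swing forward as they close: fully open they stand 13 mm farther back than shut.
Start: joints at [1.009, 0.398, 0.045, 1.537, -0.019, 1.207, -0.051], TCP at [0.29, -0.582, 0.25] pointing down, gripper open.
Joint ranges: [-2.82, 2.82], [-0.49, 2.23], [-1.37, 1.46], [0, 2.46], [-1.36, 4.5], [0.23, 2], [-2.94, 2.94]. Speed limits (rad/s): [2.57, 2.57, 3.14, 3.14, 3.14, 3.14, 3.14].

## Interface

Orientations are given as a unit quaternion [w, x, y, z].
In Python, from rig import manip gives the robot as it stands. The module is installed in compiled form; this text tells all that it offers.
- The arm moves only by the shell command python3 -m jog 'ROWS' [FORCE]. ROWS is JSON, one flat list of numbers, 5 for each row, row after row: the shift along the world's x, y, z in units of 15 cm (1.0 is 15 cm), then the turn about the world's z in units of 0.1 rad (1.0 is 0.1 rad), then the opening, from -1 (shut) to 1 (fully open). A call has 1 to 8 rows; each row shifts and turns the commanded pose from where the row before left it; what a row does not reach is not made up. A row lasts 1/8 s, in which the tool goes at most 62.5 mm and 10.7 degrees, less where a joint would pass 70% of its speed; a pose out of reach is approached as far as the arm can. A call with a number of a shift or a turn outside -1 to 1 is refused whole. A call with a gripper value outside its range is refused whole. The fingers move at their own pace and stop on an object; FORCE is the grip in N (left out, the last holds). Time passes only in rows, so rows that do not move let the fingers close. It gives the time, the measured TCP pose, the force, the opening and the grip force at its end, in the units of the state.
- manip.get_state(): the state, without advancing time (a new reading comes with each control period).
- manip.grab_frame(name): name is "scene" or "top" or "wrist"; returns the picture (400x640x3 uint8, blue, green, red); there is no depth.
- manip.camera_info(name): a dict with "fx", "fy", "cx", "cy" (pixels), "R" (3x3) and "t" (3): a world point X has camera coordinates R X + t. Camera axes: x right, y down, z forward; pixel columns grow to the right and rows downward; lengths in m; the calibration is good to about 2 mm. A picture is of the moment at which its call begins: read the wrist's pose just before it. camera_info takes no time and is no camera call; for the wrist camera it gives the pose at the moment of the call.
- manip.close_job(): hands the job in; it is judged then, once.
Trained networks look in the newest picture that a camera, given by its name, has taken for a name from the list of things; names that differ only in an ending like _2 or _b are one class to them, and where a whole thing is asked for, a point or a joint stands for the part that bears it (a point fixed in the world has none). Each returns a list of dicts, best first, with "score" (0 to 1); they miss things now and then, are a little off and sometimes report something else, mostly with a low value. They report only what shows in the picture. A call takes as long as a camera call.
- manip.recognise(camera, label): "xyz" ([x, y, z] in m, in world coordinates, good to about 4 mm: the middle of the surface that is visible of it).
- manip.landmark_of(camera, label): "xyz" ([x, y, z] in m, in world coordinates, good to about 4 mm: a listed point, or the origin of a listed thing).
The state is a dict: "time": time; "joint_positions": joint angles; "joint_vel": joint speeds; "joint_torque": joint torques, N m; "position": TCP position; "tool_rot": TCP orientation; "wrist_force": force on the tool from outside, world axes, zero at the start; "moment": the same for the moment, N m; "grip_width": finger opening in m; "grip_force": force on a finger pad.
Only numpy, scipy, OpenCV 4.12 (cv2) and the standard library are available. Lean on these libraries where they do the work, as an engineer would, in place of code of your own. Each camera call takes 0.05 s, during which the arm holds its last target. There are 200 camera calls.

## Task

A steel chromatography column is lying loose on the worktop. Lay it (do not drop it) in the empty front cradle of the open drawer, alongside the column already stored there, let go of it, and then push the drawer fully shut with the column still lying in its cradle. Do not knock over the beaker or the small bottles.

Things in the scene. Friction and masses are not known exactly. Their poses are not given: they have to be found in the camera images.
- column: Column to put away: steel tube 164 mm long, end fittings 16 mm thick (55 to 73 mm either side of the middle), blue end plugs; bare tube between them 9.6 mm thick: grip it at the middle. Lies on the worktop left or right of the drawer (a plastic syringe lies on the other side). 0.06 to 0.12 kg. Origin: mid-length, 7 mm below the tube's axis; y along the tube, z up. Either end may point either way.
- drawer_unit: White fixed drawer unit on the worktop, 224 mm wide (y), 185 mm deep (x), 85 mm high, turned up to 0.2 rad. Origin: on the worktop under the middle of its front face; x points into the unit, the drawer opens along -x.
- drawer (a joint): How far the drawer stands open, m: 0 fully shut, 0.155 the stop. Starts 0.12 to 0.15 open; friction about 2 N; stays where left. Its floor is 14 mm above the worktop; side walls 58 mm high, inner faces 98 mm either side of the middle; front panel 12 mm thick, its top 80 mm above the worktop, its inner face 55 mm before the front cradle's middle.
- front_cradle (a point): On the drawer: where the column's origin belongs in the empty front cradle, 37 mm above the worktop. x into the unit, y along the cradle. Two white upright V saddles, 36 mm either side of it along y, each 10 mm thick, mouth 38 mm wide, top about 57 mm above the worktop; 62 mm free between them for fingers. A red-ended column fills the rear cradle 70 mm behind: leave it.
- drawer_handle (a point): On the drawer: middle of its steel bar handle, 9 mm thick, 90 mm long along y, 55 mm above the worktop, 26 mm in front of the front panel (224 mm wide, 70 mm high). 93 mm before the front cradle; when shut, 38 mm before the unit's front face. Push along the unit's +x to shut.
- beaker: Clear beaker, 55 mm across, 70 mm high, standing near the robot, on the left. Origin: centre of its underside, z up.
- white_cap_bottle: Small amber bottle with a white cap, 46 mm across, 112 mm high, standing on the right, nearer the robot than the black-capped one. Origin: centre of its underside, z up.
- black_cap_bottle: Small amber bottle with a black cap, 46 mm across, 98 mm high, standing at the far right. Origin: centre of its underside, z up.

How it is judged:
On the way, in this order (a step that is already met when the one before it is completed fails the run):
1. the column lies in the front cradle, let go, with the drawer still more than 80 mm open (x of column in the frame of front_cradle between -0.008 and 0.008 m and y of column in the frame of front_cradle between -0.02 and 0.02 m and z of column in the frame of front_cradle between -0.006 and 0.007 m and angle between the y axis of column and the y axis of front_cradle, either way round below 0.15 rad and contact force between the fingers and column below 0.05 N and value of joint drawer above 0.08 m), for 0.2 s.
2. the drawer is pushed shut (within 6 mm) (value of joint drawer below 0.006 m), for 0.2 s.
At the end, for the whole second after the job is handed in: The drawer is shut to within 6 mm, and the column lies at rest and let go in the front cradle: its origin within 8 mm across, 20 mm along and about 6 mm in height of the cradle's point, parallel to the cradle within 0.15 rad (x of column in the frame of front_cradle between -0.008 and 0.008 m and y of column in the frame of front_cradle between -0.02 and 0.02 m and z of column in the frame of front_cradle between -0.006 and 0.007 m and angle between the y axis of column and the y axis of front_cradle, either way round below 0.15 rad and contact force between the fingers and column below 0.05 N and value of joint drawer below 0.006 m and linear speed of column below 0.02 m/s); the robot touches nothing.
It fails at once if the column dropped: higher than 80 mm above the worktop (about 45 mm above its cradle) and not held by the fingers (height (world z) of column above 0.08 m and contact force between the fingers and column below 0.001 N).
It fails at once if the beaker knocked over (tilted more than 0.6 rad) (angle between beaker's own z axis and vertical above 0.6 rad).
It fails at once if the white-capped bottle knocked over (tilted more than 0.6 rad) (angle between white_cap_bottle's own z axis and vertical above 0.6 rad).
It fails at once if the black-capped bottle knocked over (tilted more than 0.6 rad) (angle between black_cap_bottle's own z axis and vertical above 0.6 rad).
It also fails if it takes over 64 s, if anything falls off the work surface, if the arm or the gripper's body presses on something with over 40 N, if the wrist force passes 120 N, or if a joint passes its speed limit or range.

## Working session

There is one attempt and no reset: what is moved stays moved. The work goes in short steps, Python scripts to look and compute and a shell command to move; the robot and the scene stay as the last step left them, time stands still between calls to the robot, and variables do not carry over. Pictures are saved under pics/ and viewed, at most 11 in all, crops included, and the job is handed in when it is done.

```bash
mkdir -p pics
python3 - <<'E'
from rig import manip
import cv2
for c in ("scene","top"):
    cv2.imwrite(f"pics/{c}0.png",manip.grab_frame(c))
    for l in ("column","drawer_unit","front_cradle","drawer_handle","beaker","white_cap_bottle","black_cap_bottle"):
        for d in manip.landmark_of(c,l)[:2]: print(c,l,[round(float(v),4) for v in d["xyz"]],round(d["score"],2))
print(manip.get_state()["position"],manip.get_state()["tool_rot"],manip.get_state()["time"])
E
```

```text
scene column [0.4381, 0.307, -0.0032] 0.58
scene drawer_unit [0.6197, -0.0143, 0.0004] 0.7
scene front_cradle [0.5253, -0.0015, 0.0364] 0.87
scene drawer_handle [0.437, 0.0026, 0.0532] 0.57
scene beaker [0.3334, 0.2311, -0.0005] 0.75
scene white_cap_bottle [0.5171, -0.4241, -0.0043] 0.8
scene black_cap_bottle [0.5981, -0.4412, -0.0012] 0.82
top column [0.4377, 0.3022, 0.0008] 0.64
top drawer_unit [0.619, -0.0158, -0.0006] 0.94
top front_cradle [0.5282, -0.0056, 0.0405] 0.9
top drawer_handle [0.4323, 0.004, 0.0557] 0.57
top white_cap_bottle [0.5167, -0.4286, 0.0021] 0.53
top black_cap_bottle [0.5981, -0.4424, -0.0002] 0.57
[ 0.29024799 -0.58166398  0.25038225] [9.95894832e-05 9.73341911e-01 2.29358917e-01 3.76852792e-05] 0.8
```

View pics/top0.png

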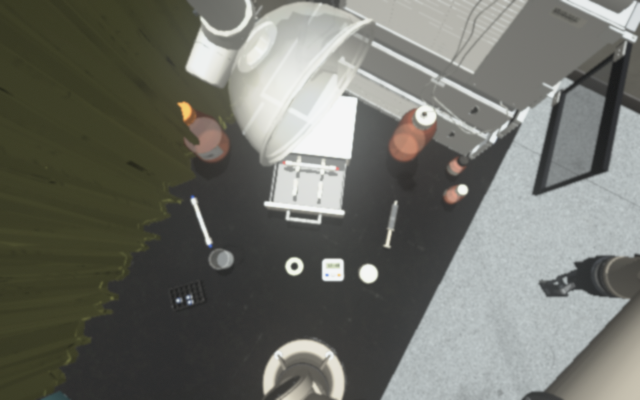

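View pics/scene0.png

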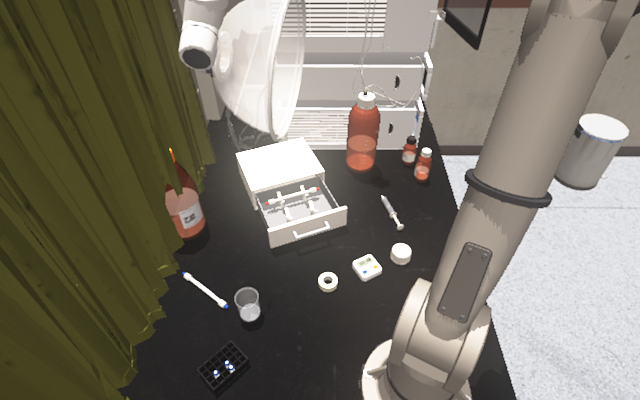

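The top view shows the column left, with blue ends at about (194,199) and (210,245). The drawer handle is at (303,219), and a hood hangs over the rear of the drawer unit with its lowest rim at about (268,163). The scene view shows the beaker just right of the column's near end.

```bash
cat > h.py <<'E'
from rig import manip
import numpy as np, cv2
def ray(ci,u,v):
    R=np.array(ci["R"]);t=np.array(ci["t"])
    return -R.T@t, R.T@np.array([(u-ci["cx"])/ci["fx"],(v-ci["cy"])/ci["fy"],1])
def onplane(ci,u,v,z):
    o,d=ray(ci,u,v); return o+d*(z-o[2])/d[2]
def tri(c1,p1,c2,p2):
    o,d=ray(c1,*p1);o2,d2=ray(c2,*p2)
    s=np.linalg.lstsq(np.c_[d,-d2],o2-o,rcond=None)[0]
    a,b=o+d*s[0],o2+d2*s[1]; return (a+b)/2,np.linalg.norm(a-b)
def blue(im,roi):
    h=cv2.cvtColor(im,cv2.COLOR_BGR2HSV); m=cv2.inRange(h,(100,90,50),(130,255,255))
    x0,y0,x1,y1=roi; k=np.zeros_like(m);k[y0:y1,x0:x1]=m[y0:y1,x0:x1]
    n,_,st,c=cv2.connectedComponentsWithStats(k); return [(c[i].round(1),st[i,4]) for i in range(1,n) if st[i,4]>3]
def yaw(): # angle of tool x
    q=manip.get_state()["tool_rot"]; w,x,y,z=q
    return np.arctan2(2*(x*y+w*z),1-2*(y*y+z*z))
E
python3 - <<'E'
from h import *
T,S=manip.camera_info("top"),manip.camera_info("scene")
for n,ci,roi in(("top",T,(180,185,225,255)),("scene",S,(170,260,240,315))):
    im=cv2.imread(f"pics/{n}0.png")
    b=blue(im,roi); P=[onplane(ci,*c,0.008) for c,_ in b]
    print(n,b,[p.round(4) for p in P])
    if len(P)==2: d=P[1]-P[0]; print(np.mean(P,0).round(4),np.linalg.norm(d),np.arctan2(d[1],d[0]))
print("hood",tri(T,(268,163),S,(270,147)),tri(T,(372,22),S,(303,2)))
print("lamp arm",tri(T,(205,70),S,(198,60)))
for n,ci,p in (("T",T,(270,208)),("T",T,(343,214)),("S",S,(271,240)),("S",S,(346,209))): print(n,onplane(ci,*p,.08))
print(yaw())
E
```

```text
top [(array([192.2, 196. ]), np.int32(10)), (array([210.2, 245.9]), np.int32(12))] [array([0.5141, 0.3362, 0.008 ]), array([0.3665, 0.2739, 0.008 ])]
[0.4403 0.3051 0.008 ] 0.16018668247408444 -2.7425617748798703
scene [(array([183.2, 272.5]), np.int32(11)), (array([226.1, 306.3]), np.int32(20))] [array([0.5176, 0.3396, 0.008 ]), array([0.3708, 0.2767, 0.008 ])]
[0.4442 0.3081 0.008 ] 0.15971245067380982 -2.7367832211442047
hood (array([0.53336719, 0.06439839, 0.29554737]), np.float64(0.006897903995262481)) (array([ 0.73175154, -0.14027602,  0.51780931]), np.float64(0.007409012119798951))
lamp arm (array([0.65944348, 0.15627782, 0.47586347]), np.float64(0.007647566982377555))
T [0.46686081 0.09218604 0.08      ]
T [ 0.45030112 -0.10949253  0.08      ]
S [0.4484167  0.11775814 0.08      ]
S [ 0.44897424 -0.10335956  0.08      ]
0.4628379860351915
```

Run:
```python
import cv2,numpy as np
a=cv2.imread("pics/top0.png")[0:230,220:400];b=cv2.imread("pics/scene0.png")[0:250,180:360]
f=lambda i:cv2.resize(i[:230],(390,498),interpolation=cv2.INTER_CUBIC)
cv2.imwrite("pics/hood.png",np.hstack([f(a),f(b)]))
```

```text
(no output)
```

View pics/hood.png

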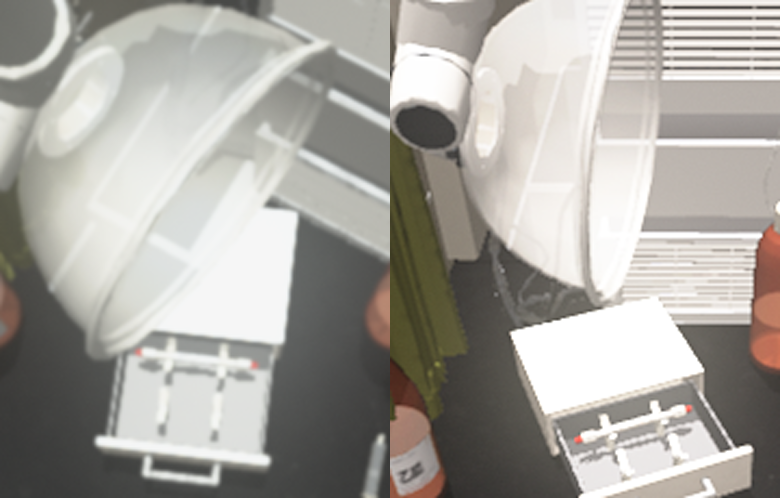

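The crop shows the hood rim as a ring. Its near end is at top pixel ~(264,162) and scene pixel ~(279,138). I'll fit a 3D circle to it.

Run:
```python
from h import *
from scipy.optimize import least_squares
from scipy.spatial import cKDTree
k=180/390
A=np.array([(92,345),(150,240),(230,130),(325,42),(110,357),(180,325),(240,250),(300,160),(333,60)])*k+[220,0]
B=(np.array([(605,300),(640,230),(658,130),(660,30),(652,0),(588,280),(582,200),(590,110),(612,30)])-[390,0])*[k,230/498]+[180,0]
T,S=manip.camera_info("top"),manip.camera_info("scene")
def proj(ci,P):
    c=P@np.array(ci["R"]).T+np.array(ci["t"]); return c[:,:2]/c[:,2:]*[ci["fx"],ci["fy"]]+[ci["cx"],ci["cy"]]
th=np.linspace(0,2*np.pi,720)
def circ(p):
    n=np.array([np.cos(p[4])*np.cos(p[3]),np.cos(p[4])*np.sin(p[3]),np.sin(p[4])])
    u=np.cross(n,[0,0,1]);u/=np.linalg.norm(u);v=np.cross(n,u)
    return p[:3]+p[5]*(np.outer(np.cos(th),u)+np.outer(np.sin(th),v))
def res(p):
    C=circ(p); return np.r_[cKDTree(proj(T,C)).query(A)[0],cKDTree(proj(S,C)).query(B)[0]]
best=min((least_squares(res,[.65,-.03,.45,a,e,.2],diff_step=1e-3) for a in(-2.5,-2,-1.5,-1) for e in(-.6,-.2,.2)),key=lambda r:r.cost)
print(best.x.round(3),np.sqrt(2*best.cost/18))
C=circ(best.x)
for i in(C[:,0].argmin(),C[:,2].argmin()):print(C[i].round(3))
d=np.hypot(C[:,0]-.527,C[:,1]+.004)
for i in range(0,720,24):
    if C[i,2]<.5 : print(C[i].round(3),d[i].round(3))
```

```text
[ 0.64  -0.052  0.395 -2.257 -0.056  0.173] 2.703573496094102
[0.507 0.057 0.402]
[ 0.647 -0.045  0.222]
[0.507 0.057 0.395] 0.065
[0.511 0.057 0.359] 0.063
[0.521 0.051 0.325] 0.055
[0.536 0.041 0.293] 0.046
[0.556 0.027 0.267] 0.042
[0.579 0.009 0.245] 0.054
[ 0.605 -0.011  0.231] 0.079
[ 0.633 -0.033  0.223] 0.11
[ 0.661 -0.056  0.223] 0.144
[ 0.688 -0.079  0.231] 0.177
[ 0.713 -0.1    0.246] 0.209
[ 0.735 -0.12   0.267] 0.238
[ 0.752 -0.136  0.294] 0.261
[ 0.765 -0.149  0.325] 0.279
[ 0.772 -0.157  0.36 ] 0.289
[ 0.774 -0.161  0.396] 0.293
[ 0.77  -0.16   0.431] 0.289
[ 0.76  -0.155  0.466] 0.277
[ 0.744 -0.144  0.497] 0.259
[0.528 0.033 0.495] 0.037
[0.515 0.045 0.464] 0.051
[0.508 0.054 0.429] 0.061
```

```bash
python3 -m jog '[0.1,0.35,0,0,1, 0.1,0.35,0,0,1, 0.1,0.35,0,0,1, 0.1,0.35,0,0,1, 0.1,0.35,0,0,1, 0.1,0.35,0,0,1, 0.1,0.35,0,0,1, 0,0,0,-0.6,1]' 40
```

```text
time: 1.8
position: [0.3968, -0.2097, 0.2508]
tool_rot: [-0.0, 0.979, 0.203, 0.001]
wrist_force: [0.2, -1.1, -0.1]
grip_width: 0.0857
grip_force: 0.0
```

```bash
python3 -m jog '[0.02,0.35,0,0,1, 0.02,0.35,0,0,1, 0.02,0.35,0,0,1, 0.02,0.35,0,0,1, 0.02,0.35,0,0,1, 0.02,0.35,0,0,1, 0.02,0.35,0,0,1, 0,0,0,0,1]'
```

```text
time: 2.8
position: [0.4159, 0.1579, 0.251]
tool_rot: [-0.001, 0.979, 0.204, 0.001]
wrist_force: [0.1, -0.7, 0.5]
grip_width: 0.0852
grip_force: 0.0
```

```bash
python3 -m jog '[0.04,0.25,-0.1,0,1, 0.04,0.25,-0.1,0,1, 0.04,0.25,-0.1,0,1, 0.04,0.25,-0.1,0,1, 0,0,0,0,1, 0,0,0,0,1]'
python3 - <<'E'
from h import *
ci=manip.camera_info("wrist");im=manip.grab_frame("wrist");cv2.imwrite("pics/w1.png",im)
b=blue(im,(0,0,640,400))
for c,n in b: print(c,n,onplane(ci,*c,.008).round(4))
P=[onplane(ci,*c,.008) for c,n in sorted(b,key=lambda x:-x[1])[:2]]
if len(P)==2:d=P[1]-P[0];print(np.mean(P,0),np.linalg.norm(d),np.arctan(d[1]/d[0]))
for l in("column","beaker"):
  for d in manip.landmark_of("wrist",l)[:2]: print(l,d)
print(yaw(),manip.get_state()["position"])
E
```

```text
time: 3.55
position: [0.4406, 0.3018, 0.1902]
tool_rot: [0.001, 0.98, 0.199, -0.0]
wrist_force: [0.3, -0.7, -0.6]
grip_width: 0.0853
grip_force: 0.0
[311.4  96.3] 101 [0.5121 0.3371 0.008 ]
[312.8 257.9] 57 [0.366  0.2744 0.008 ]
[221.6 366.5] 136 [0.1943 0.3178 0.008 ]
[0.35319497 0.32744312 0.008     ] 0.3183361207183808 0.06082738046306298
column {'xyz': [0.4333, 0.3115, 0.0014], 'score': 0.58}
beaker {'xyz': [0.3269, 0.2303, -0.002], 'score': 0.83}
0.40057948405836735 [0.44086523 0.30179985 0.19077341]
```

View pics/w1.png

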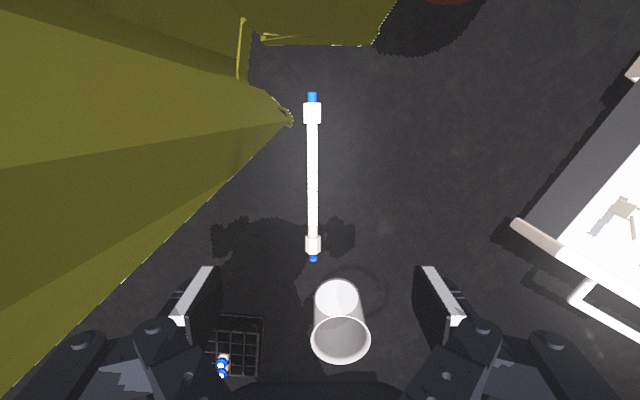

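The wrist view shows the column's ends at (311,96) and (313,258), so the grip yaw matches. The curtain is close on the left, so I'll descend with the fingers half open.

```bash
python3 -m jog '[-0.01,0.03,-0.1,0.05,0.1, 0,0,-0.2,0,0.1, 0,0,-0.2,0,0.1, 0,0,-0.2,0,0.1, 0,0,-0.2,0,0.1, 0,0,-0.1,0,0.1, 0,0,0,0,0.1, 0,0,0,0,0.1]' 40
```

```text
time: 4.7
position: [0.4393, 0.3085, 0.0412]
tool_rot: [-0.0, 0.979, 0.203, 0.001]
wrist_force: [-0.7, -0.2, 0.7]
grip_width: 0.0472
grip_force: 0.0
```

```bash
python3 -m jog '[0,-0.015,-0.06,0,0.1, 0,0,-0.07,0,0.1, 0,0,0,0,0.1, 0,0,0,0,-1, 0,0,0,0,-1, 0,0,0,0,-1, 0,0,0,0,-1, 0,0,0,0,-1]' 40
```

```text
time: 5.7
position: [0.4389, 0.3057, 0.0211]
tool_rot: [0.0, 0.979, 0.203, 0.0]
wrist_force: [0.1, 0.6, 3.8]
grip_width: 0.0077
grip_force: 39.1
```

```bash
python3 -m jog '[0,0,0.1,0,-1, 0,0,0.2,0,-1, 0,0,0.2,0,-1, 0,0,0.2,0,-1, 0,0,0.1,0,-1, 0,0,0,0,-1]' 40
python3 - <<'E'
from h import *
for c in("wrist","top","scene"):
  im=manip.grab_frame(c)
  cv2.imwrite(f"pics/{c}2.png",im)
  for l in("column","front_cradle","drawer_handle","drawer_unit"):
    for d in manip.landmark_of(c,l)[:1]: print(c,l,np.round(d["xyz"],4),d["score"])
ci=manip.camera_info("wrist");print([(c,n) for c,n in blue(cv2.imread("pics/wrist2.png"),(0,0,640,400))])
E
```

```text
time: 6.45
position: [0.4392, 0.3059, 0.1418]
tool_rot: [-0.0, 0.979, 0.202, 0.001]
wrist_force: [-0.8, -1.0, -2.1]
grip_width: 0.0076
grip_force: 39.1
wrist column [0.4379 0.3081 0.121 ] 0.83
top column [0.4377 0.3037 0.1195] 0.38
top front_cradle [ 0.5314 -0.0042  0.0391] 0.79
top drawer_handle [0.4348 0.0069 0.0549] 0.72
top drawer_unit [ 6.20e-01 -1.63e-02  6.00e-04] 0.83
scene column [0.4371 0.3083 0.1149] 0.69
scene front_cradle [ 0.5316 -0.0033  0.0361] 0.71
scene drawer_handle [0.4346 0.0028 0.0562] 0.83
scene drawer_unit [ 0.6186 -0.0172  0.0015] 0.77
[(array([316.6,  98.5]), np.int32(186))]
```

```bash
python3 -m jog '[0,-0.2,0,0.9,-1, 0,-0.2,0,0.9,-1, -0.02,-0.2,0,0.9,-1, -0.02,-0.2,0,0.9,-1, -0.02,-0.2,0,0.9,-1, -0.02,-0.2,0,0.9,-1, -0.02,-0.2,0,0.9,-1, -0.02,-0.2,0,0.9,-1]'
```

```text
time: 8.2
position: [0.4207, 0.0647, 0.141]
tool_rot: [0.0, 0.844, 0.536, 0.0]
wrist_force: [0.3, -1.0, -1.5]
grip_width: 0.0078
grip_force: 39.1
```

```bash
python3 -m jog '[0,-0.2,0,0.9,-1, 0,-0.14,0,0.9,-1, 0,-0.1,0,0.9,-1, 0,0,0,0.7,-1, 0,0,0,0,-1, 0,0,0,0,-1]'
python3 - <<'E'
from h import *
for c in("wrist","scene"):
  im=manip.grab_frame(c)
  cv2.imwrite(f"pics/{c}3.png",im)
  for l in("column","front_cradle","drawer_handle","drawer_unit"):
    for d in manip.landmark_of(c,l)[:1]: print(c,l,np.round(d["xyz"],4),d["score"])
a=cv2.imread("pics/wrist3.png");b=cv2.imread("pics/scene3.png")
cv2.imwrite("pics/m3.png",np.vstack([a[:,:][:300],b[:300]]))
print(yaw(),manip.get_state()["joint_positions"].round(2) if hasattr(manip.get_state()["joint_positions"],"round") else manip.get_state()["joint_positions"])
E
```

```text
time: 8.95
position: [0.4208, -0.0002, 0.141]
tool_rot: [0.0, 0.743, 0.67, 0.0]
wrist_force: [1.2, -1.1, -1.8]
grip_width: 0.0075
grip_force: 39.1
wrist column [0.419  0.0044 0.1207] 0.64
wrist front_cradle [ 0.5294 -0.0063  0.0374] 0.76
wrist drawer_handle [0.4365 0.0038 0.0558] 0.82
wrist drawer_unit [ 0.6195 -0.0168  0.003 ] 0.76
scene column [ 0.4198 -0.0006  0.1195] 0.56
scene front_cradle [ 0.5283 -0.0026  0.0364] 0.55
scene drawer_handle [0.4385 0.004  0.0561] 0.64
scene drawer_unit [ 6.176e-01 -1.520e-02  2.000e-04] 0.89
1.4678399122736947 [ 0.63  0.17 -0.79  2.16  0.16  0.87 -0.36]
```

View pics/m3.png

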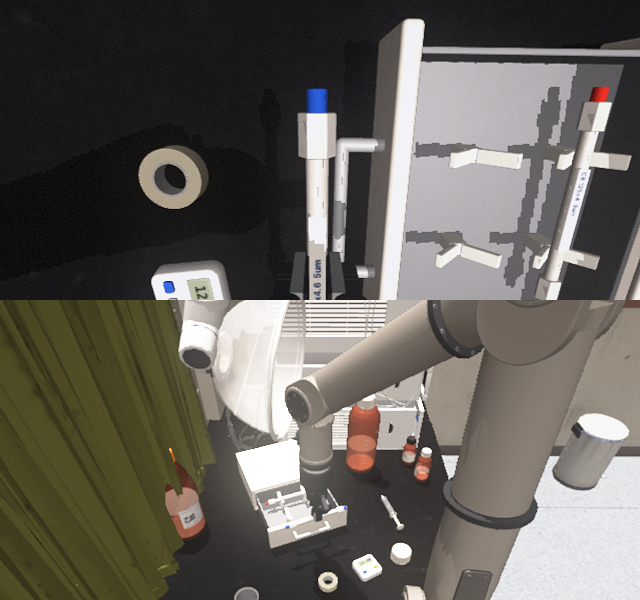

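The wrist view shows the V vertices at about (476,157) and (460,250), and the panel's inner top edge running from (423,25) downward. The scene view shows the wrist joint at (300,100) in front of the hood. Now I'll work out the cradle pose and the hood clearance.

Run:
```python
from h import *
ci=manip.camera_info("wrist");S=manip.camera_info("scene")
im=cv2.imread("pics/wrist3.png")
cv2.imwrite("pics/c3.png",cv2.resize(im[20:400,370:640],(568,800)) [:600]) 
a,b=[onplane(ci,*p,.038) for p in((476,157),(460,250))]
print("vees",a,b,(a+b)/2,np.arctan2(*(a-b)[[1,0]])-np.pi/2)
# panel inner top edge per row: last bright pixel
g=cv2.cvtColor(im,cv2.COLOR_BGR2GRAY).astype(int)
pts=[]
for r in range(60,380,20):
    row=g[r,385:440]; d=np.diff(cv2.GaussianBlur(row.astype(np.float32)[None],(5,1),0)[0]); k=d.argmin(); pts.append((385+k,r,d[k]))
P=np.array([onplane(ci,u+.5,r,.08) for u,r,_ in pts]);print([(p[0],p[1],round(float(p[2]))) for p in pts])
f=np.polyfit(P[:,1],P[:,0],1);print("edge yaw",-np.arctan(f[0]),"x at y=-.005",np.polyval(f,-.005), np.abs(np.polyval(f,P[:,1])-P[:,0]).max())
# J6 location on tool vertical plane
o,d=ray(S,300,100); 
for x in(.42,.40):
  s=(x-o[0])/d[0];print("J6 guess",o+d*s)
```

```text
vees [0.53502005 0.02756688 0.038     ] [ 0.52630044 -0.04302888  0.038     ] [ 0.53066025 -0.007731    0.038     ] -0.12289223586740294
[(np.int64(420), 60, -61), (np.int64(417), 80, -22), (np.int64(415), 100, -21), (np.int64(413), 120, -18), (np.int64(411), 140, -20), (np.int64(409), 160, -21), (np.int64(407), 180, -21), (np.int64(406), 200, -19), (np.int64(404), 220, -21), (np.int64(405), 240, -26), (np.int64(399), 260, -23), (np.int64(397), 280, -24), (np.int64(395), 300, -29), (np.int64(395), 320, -2), (np.int64(406), 340, -4), (np.int64(417), 360, -2)]
edge yaw -0.05902670513547834 x at y=-.005 0.47578821327956217 0.011566385241970345
J6 guess [0.42       0.03245066 0.46637243]
J6 guess [0.4        0.04198746 0.47952824]
```

```bash
python3 -m jog '[0.1,-0.05,-0.03,0,-1, 0.1,-0.05,-0.03,0,-1, 0.1,-0.02,-0.02,0,-1, 0,0,0,0,-1, 0,0,0,0,-1]'
python3 - <<'E'
from h import *
T,S=manip.camera_info("top"),manip.camera_info("scene")
t,s=manip.grab_frame("top"),manip.grab_frame("scene")
def pr(ci,X):
    c=np.array(ci["R"])@X+np.array(ci["t"]); return c[0]/c[2]*ci["fx"]+ci["cx"],c[1]/c[2]*ci["fy"]+ci["cy"]
o,d=ray(T,264,161)
print("topcam",o, "scenecam",ray(S,0,0)[0])
k=4
ts=cv2.resize(t[60:210,215:315],None,fx=k,fy=k,interpolation=cv2.INTER_CUBIC)
ss=cv2.resize(s[40:190,230:330],None,fx=k,fy=k,interpolation=cv2.INTER_CUBIC)
for z in np.arange(.25,.5,.05):
    X=o+d*(z-o[2])/d[2];u,v=pr(S,X);print(round(z,2),X.round(3),round(u),round(v))
    cv2.circle(ss,(int((u-230)*k),int((v-40)*k)),3,(0,0,255),-1)
cv2.imwrite("pics/m4.png",np.hstack([ts,ss]))
print(manip.get_state()["joint_positions"],manip.get_state()["joint_torque"])
E
```

```text
time: 10.07
position: [0.4653, -0.018, 0.1287]
tool_rot: [-0.0, 0.742, 0.67, -0.0]
wrist_force: [-0.5, 0.3, -0.9]
grip_width: 0.0076
grip_force: 39.1
topcam [ 0.30585974 -0.06247766  1.11709688] scenecam [-0.18740031  0.32208352  0.86591479]
0.25 [0.553 0.084 0.25 ] 260 160
0.3 [0.539 0.076 0.3  ] 263 145
0.35 [0.525 0.067 0.35 ] 267 129
0.4 [0.51  0.059 0.4  ] 271 112
0.45 [0.496 0.05  0.45 ] 275 92
[ 0.60892032  0.27720777 -0.75500218  2.07811017  0.24715504  0.87484905
 -0.38953431] [ 1.08151751e-03 -3.04303908e+01 -4.05299529e+00 -2.07515448e+01
  1.11571251e-02 -3.72280963e-03  1.08079450e-04]
```

View pics/m4.png

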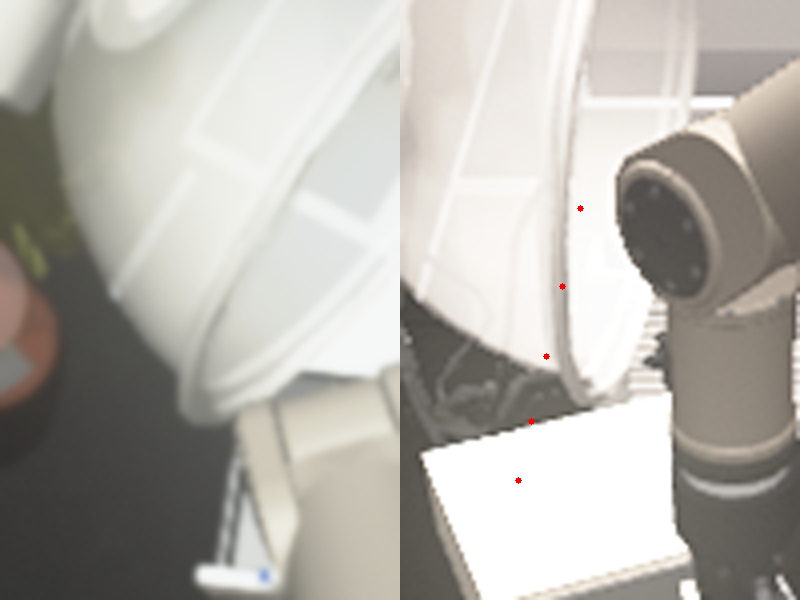

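The epipolar overlay puts the near rim tip at about (0.51, 0.06, 0.39). The wrist joint should just fit in front of the opening if I place ~13 mm to the right, which the tolerances allow. I'll go low and slow and watch the torques.

```bash
python3 -m jog '[0,0,-0.07,0,-1, 0,0,-0.07,0,-1, 0.05,0,0,0,-1, 0.05,0,0,0,-1, 0.05,0,0,0,-1, 0.05,0,0,0,-1, 0,0,0,0,-1]'
python3 - <<'E'
from h import *
t,s=manip.grab_frame("top"),manip.grab_frame("scene")
k=4
ts=cv2.resize(t[60:210,215:315],None,fx=k,fy=k,interpolation=cv2.INTER_CUBIC)
ss=cv2.resize(s[40:190,230:330],None,fx=k,fy=k,interpolation=cv2.INTER_CUBIC)
cv2.imwrite("pics/m5.png",np.hstack([ts,ss]))
T,S=manip.camera_info("top"),manip.camera_info("scene")
print(np.round(manip.get_state()["joint_torque"],2),S["fx"])
E
```

```text
time: 11.05
position: [0.4966, -0.0183, 0.108]
tool_rot: [0.0, 0.743, 0.67, 0.0]
wrist_force: [-0.0, 0.8, -1.2]
grip_width: 0.0076
grip_force: 39.2
[-4.000e-02 -3.495e+01 -5.230e+00 -2.028e+01  2.000e-02 -3.000e-02
 -0.000e+00] 405.79065827577807
```

View pics/m5.png

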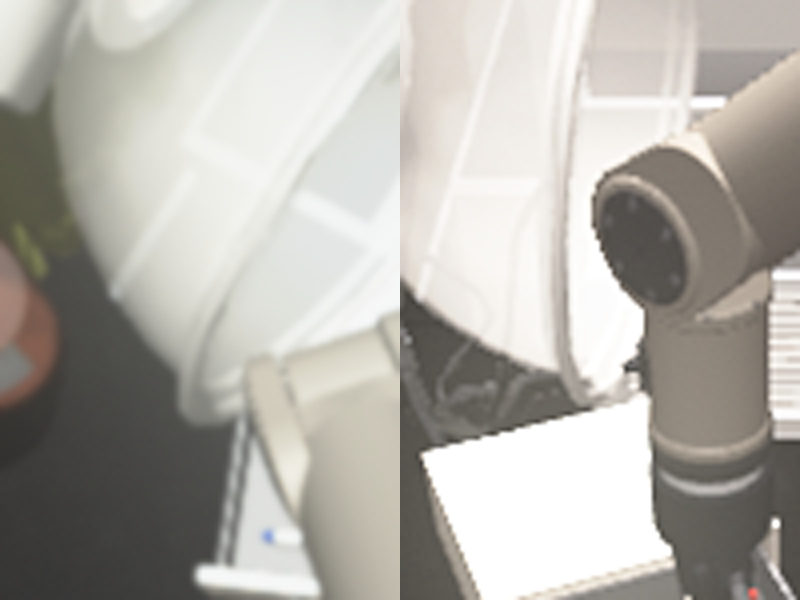

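```bash
python3 -m jog '[0.05,0.01,-0.02,0,-1, 0.05,0.01,-0.04,0,-1, 0.05,0.01,-0.05,0,-1, 0.05,0.01,-0.05,0,-1, 0.02,0,-0.04,0,-1, 0,0,0,0,-1]'
python3 - <<'E'
from h import *
print(np.round(manip.get_state()["joint_torque"],2))
im=manip.grab_frame("wrist");cv2.imwrite("pics/w6.png",im)
for l in("column","front_cradle"):
    for d in manip.landmark_of("wrist",l)[:1]: print(l,np.round(d["xyz"],4),d["score"])
E
```

```text
time: 11.9
position: [0.5284, -0.0123, 0.0771]
tool_rot: [-0.001, 0.743, 0.67, -0.0]
wrist_force: [-0.2, -0.4, -1.2]
grip_width: 0.0078
grip_force: 39.2
[-1.400e-01 -3.947e+01 -6.320e+00 -1.920e+01  4.000e-02 -6.000e-02
 -2.000e-02]
column [ 0.5271 -0.009   0.0564] 0.88
front_cradle [ 0.529  -0.0075  0.0372] 0.69
```

View pics/w6.png

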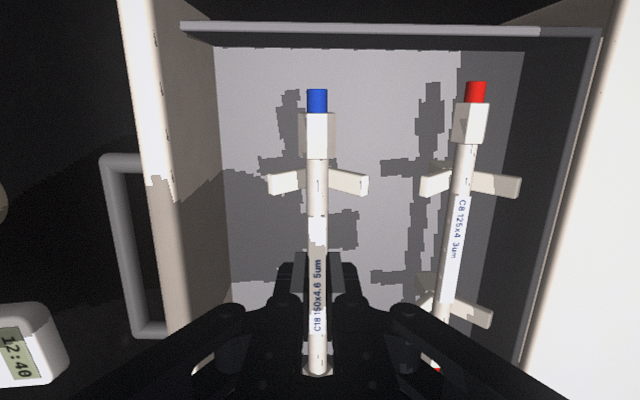

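The column is centred over the visible saddle, which spans (270..368, 183) with the column at 317. The fitting is clear of the saddle. Lowering.

```bash
python3 -m jog '[0,0,-0.04,0,-1, 0,0,-0.04,0,-1, 0,0,-0.03,0,-1, 0,0,-0.02,0,-1, 0,0,0,0,-1, 0,0,0,0,-1]'
python3 -c "
from rig import manip;import numpy as np
print(np.round(manip.get_state()['joint_torque'],2))"
```

```text
time: 12.8
position: [0.5289, -0.0124, 0.0584]
tool_rot: [0.0, 0.743, 0.67, 0.0]
wrist_force: [-1.0, -0.1, -2.0]
grip_width: 0.0077
grip_force: 39.2
[-1.000e-02 -4.067e+01 -6.480e+00 -1.822e+01  1.000e-02  0.000e+00
 -0.000e+00]
```

```bash
python3 -m jog '[0,0,-0.01,0,-1, 0,0,-0.005,0,-1, 0,0,0,0,-1, 0,0,0,0,-1]'
```

```text
time: 13.3
position: [0.5301, -0.0124, 0.0576]
tool_rot: [0.001, 0.743, 0.67, 0.001]
wrist_force: [-0.9, -1.1, 6.6]
grip_width: 0.0075
grip_force: 40.0
```

Seated, with 6.6 N upward. I'll open only part way (the panel is 55 mm off), then rise.

```bash
python3 -m jog '[0,0,0.01,0,-0.8, 0,0,0,0,-0.6, 0,0,0,0,-0.45, 0,0,0,0,-0.4, 0,0,0,0,-0.4, 0,0,0,0,-0.4]'
python3 - <<'E'
from h import *
im=manip.grab_frame("wrist");cv2.imwrite("pics/w7.png",im)
for l in("column","front_cradle"):
    for d in manip.landmark_of("wrist",l)[:1]: print(l,np.round(d["xyz"],4),d["score"])
E
```

```text
time: 14.05
position: [0.5287, -0.0124, 0.0576]
tool_rot: [0.0, 0.743, 0.67, 0.0]
wrist_force: [-0.2, -0.1, -0.3]
grip_width: 0.0256
grip_force: 0.0
column [ 0.5273 -0.0075  0.0381] 0.85
front_cradle [ 0.5257 -0.0125  0.0382] 0.75
```

View pics/w7.png

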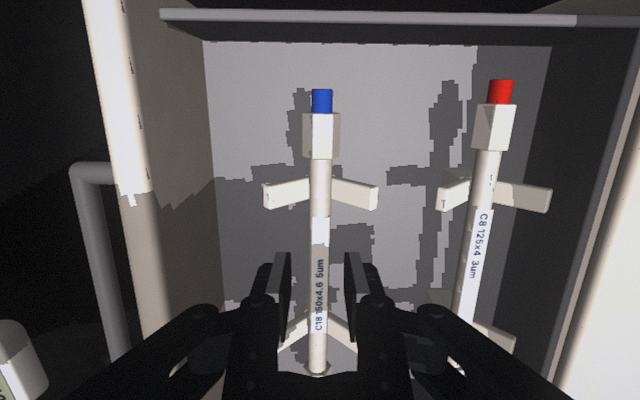

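The column rests in both Vs, and the fingers at (283) and (352) are clear of the tube at 320. Retreating the way I came in.

```bash
python3 -m jog '[0,0,0.06,0,-0.4, 0,0,0.1,0,-0.4, -0.05,-0.01,0.1,0,-0.4, -0.07,-0.01,0.08,0,-0.4, -0.1,0,0.05,0,-0.4, -0.2,0,0,0,-0.4, -0.3,0,0,0,-0.4, -0.2,0,0,0,-0.4]'
python3 - <<'E'
from h import *
for c in ("wrist","top","scene"):
  manip.grab_frame(c)
  for l in("column","front_cradle","drawer_handle"):
    for d in manip.landmark_of(c,l)[:1]: print(c,l,np.round(d["xyz"],4),d["score"])
E
```

```text
time: 15.2
position: [0.3872, -0.0157, 0.1156]
tool_rot: [-0.0, 0.743, 0.67, -0.001]
wrist_force: [0.2, -0.3, 0.7]
grip_width: 0.0255
grip_force: 0.0
wrist column [ 0.5261 -0.0081  0.0373] 0.76
wrist front_cradle [ 0.5302 -0.0097  0.0355] 0.64
wrist drawer_handle [0.4377 0.0045 0.0583] 0.8
top column [ 0.5277 -0.0121  0.0356] 0.78
top front_cradle [ 0.5325 -0.007   0.0383] 0.88
scene column [ 0.5278 -0.0092  0.0339] 0.52
scene front_cradle [ 0.5294 -0.0039  0.0358] 0.72
scene drawer_handle [0.4371 0.0034 0.055 ] 0.68
```

Column verified within tolerance. If I pushed on the handle, the wrist would go into the hood. I'll push on the panel's right-hand part instead, at about local y −0.09, well clear of the hood.

```bash
python3 -m jog '[0.03,-0.2,0,0,-1, 0.03,-0.2,0,0,-1, 0.02,-0.06,0,0,-1, 0,0,-0.1,0,-1, 0,0,-0.15,0,-1, 0,0,-0.12,0,-1, 0,0,0,0,-1]'
```

```text
time: 16.68
position: [0.401, -0.0826, 0.0589]
tool_rot: [-0.002, 0.742, 0.671, -0.001]
wrist_force: [0.5, -0.4, -0.1]
grip_width: -0.0
grip_force: 0.0
```

```bash
python3 -m jog '[0.07,-0.008,0,0,-1, 0.07,-0.008,0,0,-1, 0.07,-0.008,0,0,-1, 0.05,-0.006,0,0,-1, 0.05,-0.006,0,0,-1, 0.05,-0.006,0,0,-1, 0.05,-0.006,0,0,-1, 0.05,-0.006,0,0,-1]'
```

```text
time: 17.68
position: [0.4725, -0.0925, 0.0611]
tool_rot: [0.0, 0.743, 0.67, 0.0]
wrist_force: [-1.7, 0.6, 5.8]
grip_width: -0.0003
grip_force: 2.8
```

Run:
```python
from h import *
for c in ("wrist","top","scene"):
  cv2.imwrite(f"pics/{c}8.png",manip.grab_frame(c))
  for l in("column","front_cradle","drawer_handle"):
    for d in manip.landmark_of(c,l)[:1]: print(c,l,np.round(d["xyz"],4),d["score"])
print(manip.get_state()["wrist_force"])
cv2.imwrite("pics/m8.png",np.vstack([cv2.imread("pics/wrist8.png")[:330],cv2.imread("pics/scene8.png")[:270]]))
```

```text
wrist column [ 0.5626 -0.0123  0.0359] 0.8
wrist front_cradle [ 0.5623 -0.0147  0.035 ] 0.82
wrist drawer_handle [4.725e-01 4.000e-04 5.620e-02] 0.62
top column [ 0.5649 -0.0174  0.0397] 0.61
top front_cradle [ 0.5683 -0.0096  0.0388] 0.69
top drawer_handle [0.4709 0.0028 0.0541] 0.65
scene column [ 0.5639 -0.0135  0.0381] 0.5
scene front_cradle [ 0.5637 -0.0065  0.0374] 0.82
scene drawer_handle [ 0.4755 -0.0028  0.0552] 0.72
[ 0.31814284  0.38295446 -0.49014862]
```

View pics/m8.png

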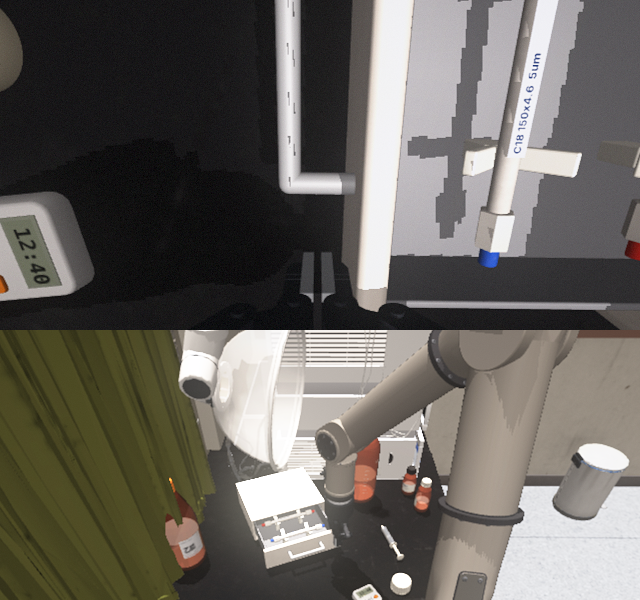

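The drawer is closing with the column still in its V saddles. The fingers at (318,275) press on the panel right of the handle, and the wrist is well clear of the hood.

```bash
python3 -m jog '[0.06,-0.007,0,0,-1, 0.07,-0.008,0,0,-1, 0.07,-0.008,0,0,-1, 0.07,-0.008,0,0,-1, 0.07,-0.008,0,0,-1, 0.07,-0.008,0,0,-1, 0.07,-0.008,0,0,-1, 0.06,-0.006,0,0,-1]'
```

```text
time: 19.27
position: [0.5535, -0.1019, 0.0606]
tool_rot: [0.0, 0.743, 0.67, 0.0]
wrist_force: [-1.3, -0.9, 1.3]
grip_width: 0.0001
grip_force: 1.0
```

```bash
python3 -m jog '[0.04,-0.004,0,0,-1, 0.03,-0.003,0,0,-1, 0.03,-0.003,0,0,-1, 0.02,-0.002,0,0,-1, 0.02,-0.002,0,0,-1, 0,0,0,0,-1]'
```

```text
time: 20.02
position: [0.5743, -0.1036, 0.0607]
tool_rot: [0.0, 0.743, 0.67, 0.001]
wrist_force: [-0.5, -0.6, 1.7]
grip_width: -0.0001
grip_force: 0.5
```

```bash
python3 -m jog '[0.02,-0.002,0,0,-1, 0.02,-0.002,0,0,-1, 0.01,-0.001,0,0,-1, 0,0,0,0,-1]'
```

```text
time: 20.52
position: [0.5816, -0.1044, 0.0607]
tool_rot: [0.0, 0.743, 0.67, 0.0]
wrist_force: [0.2, -0.1, 1.5]
grip_width: 0.0002
grip_force: 0.9
```

```bash
python3 -m jog '[0.015,-0.001,0,0,-1, 0.01,0,0,0,-1, 0.01,0,0,0,-1, 0,0,0,0,-1]'
```

```text
time: 21.02
position: [0.5835, -0.1047, 0.0604]
tool_rot: [-0.002, 0.743, 0.67, -0.003]
wrist_force: [-9.6, -0.0, 9.5]
grip_width: -0.0001
grip_force: 6.4
```

Force rose at x≈0.583, so the drawer is at its stop. Backing off to verify.

```bash
python3 -m jog '[0,0,0,0,-1, -0.1,0,0,0,-1, -0.2,0,0,0,-1, -0.3,0,0,0,-1, -0.3,0,0.1,0,-1, 0,0,0.2,0,-1, 0,0,0.1,0,-1, 0,0,0,0,-1]'
python3 - <<'E'
from h import *
for c in ("top","scene"):
  cv2.imwrite(f"pics/{c}9.png",manip.grab_frame(c))
  for l in("column","drawer_handle","drawer_unit","beaker"):
    for d in manip.landmark_of(c,l)[:1]: print(c,l,np.round(d["xyz"],4),d["score"])
E
```

```text
time: 22.02
position: [0.453, -0.1048, 0.1216]
tool_rot: [0.002, 0.743, 0.67, 0.001]
wrist_force: [-1.0, -0.2, 0.0]
grip_width: 0.0
grip_force: 0.0
top drawer_handle [ 0.581  -0.0154  0.0539] 0.75
top drawer_unit [ 6.209e-01 -1.520e-02 -5.000e-04] 0.63
top beaker [ 0.3303  0.2335 -0.0017] 0.93
scene drawer_handle [ 0.5843 -0.0133  0.0527] 0.62
scene drawer_unit [ 6.2e-01 -1.8e-02 -1.0e-04] 0.74
scene beaker [0.3325 0.2328 0.0008] 0.78
```

View pics/scene9.png

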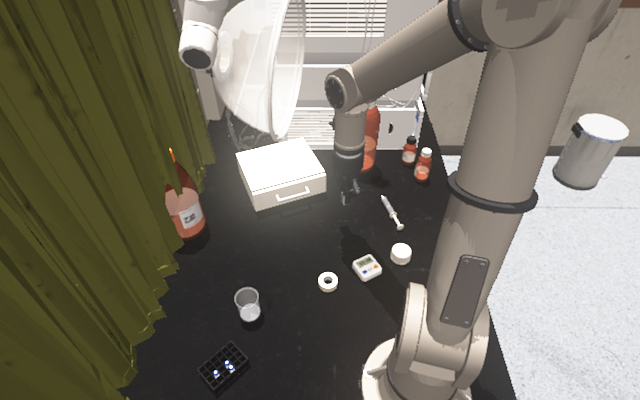

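The drawer is flush and shut, with the handle at about (293,195). The beaker and bottles are upright and the arm is clear. Handing in.

```bash
python3 -c "
from rig import manip;print(manip.close_job())"
```

```text
the job is handed in; nothing more can be done
None
```

The column was laid in the front cradle and let go, the drawer pushed to its stop, and the job handed in at about 22 s; the shut drawer hides the column, so it was last seen seated partway through the push, and no verdict came back.

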